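# Roll a brass bar under the dial comparator

## Task

Bring the brass bar to the measuring position of the comparator: stroke its top sideways with a fingertip so that it rolls across the granite plate (sliding would scuff its ground surface, so do not grip it, pick it up or drag it along) until it lies at rest along the white line under the gauge, with the gauge's ball contact riding on top of it. Leave the steel bar with the black bands, the V block and the micrometer where they are, and do not bump the gauge.

Things in the scene. Friction and masses are not known exactly. Their poses are not given: they have to be found in the camera images.
- comparator: Bench comparator, fixed: dark granite plate 200 (x) x 230 (y) mm, its top 34 mm above the bench. Origin on the bench under the plate's centre, z up. A 24 mm steel column (44 mm flange), 125 mm high, stands on the plate at x = 0, y = +90 mm. Beyond the plate's edge is the bench, 34 mm lower.
- line_mid (a point): Middle of the white line, 2 mm wide, on the plate's top (x = 0 of the comparator); axes as the comparator's, y along the line. The line is open above from y = -115 mm to -10 mm.
- gauge: Grey bracket and dial gauge of the comparator, not to be bumped; same origin and axes. It overhangs the line from the column to y = -5 mm: the bracket (44 mm wide at the column, 18 mm elsewhere) has its underside 45 mm above the plate, the dial is a disc 49 mm across at y = +20 mm, 92 mm above the plate, 26 mm thick, face to -x; topmost point 123 mm above the plate.
- plunger (a joint): Lift of the gauge's sprung plunger, m: 0 when down, at most 0.008. Its 12 mm steel ball hangs over the line at y = +20 mm, lowest point 23.5 mm above the plate when down, and presses with 1.5 to 2 N. A bar rolled in from either side meets it 9 mm before the line and lifts it, by 0.002 to 0.0025 when on the line; friction then keeps the bar where it is left. The red needle turns with it.
- brass_bar: Bar to move: plain brass, 26 mm dia., 140 mm long, 0.5 to 0.8 kg. Origin at its middle on its axis (its y axis, 13 mm above the plate); x, z turn as it rolls. Starts 58 to 80 mm from the line, either side, nearly parallel, middle 25 to 40 mm to the comparator's -y. Pressed on top with 5 to 10 N it rolls half as far as the tip moves and hardly coasts; pushed at mid height it sticks to the finger and slides.
- master_bar: Steel bar, also 26 x 140 mm, with a black band near each end, lying loose on the other side of the line. Origin and axes as the brass bar's. Stays where it is.
- v_block: Grey steel V block 38 x 60 x 42 mm, loose on the bench left of the comparator; origin under its centre. Stays where it is.
- micrometer: Micrometer 38 x 131 x 12 mm, loose on the bench to the right of the comparator; origin under its centre. Stays where it is.

How it is judged:
By the outcome, as a careful person would: the job done as asked, in the order asked, and still so for the second after the job is handed in, with the robot touching nothing.
It also fails if it takes over 61 s, if anything falls off the work surface, if the arm or the gripper's body presses on something with over 40 N, if the wrist force passes 120 N, or if a joint passes its speed limit or range.

## Robot

A 6-joint arm with a two-finger parallel gripper is mounted at the origin on the work surface; the furniture and walls round the work are solid. World frame = base frame: x ahead of the robot, y to its left, z up, the work surface at z = 0. Lengths are in m, angles in rad, forces in N, time in s.
With the tool pointing down it reaches from about 0.25 to 0.725 m from the base axis. Payload 4 kg.
Tool frame: the origin (TCP) lies between the finger pads; the fingertips stand 22 mm ahead of it and the grasp point (between the pads) lies 3 mm ahead of it; z points along the fingers, y is the line along which they close (so a half turn about z gives the same grasp; the last joint's range is limited). The gripper opens to 85 mm and grips with 20 to 120 N. Pads are 22 mm wide; open, the fingers measure 114 mm over their backs; the gripper's body (76 mm by 85 mm) begins 54 mm behind the grasp point. The pads swing forward as they close: fully open they stand 13 mm farther back than shut.
Start: joints at [-1.35, 0.241, 0.005, 1.335, 0, 1.571], TCP at [0.11, -0.488, 0.253] pointing down, gripper open.
Joint ranges: [-2.72, 2.72], [-1.05, 1.87], [-1.09, 1.28], [-1.99, 2.15], [-1.42, 1.44], [-3.14, 3.14]. Speed limits (rad/s): [2.79, 2.79, 3.14, 3.14, 3.14, 3.14].

## Interface

Orientations are given as a unit quaternion [x, y, z, w].
In Python, from station import * gives the robot as it stands.
- The arm moves only by the tool apply_moves, never from a script. Its arguments are lists of equal length, an entry for each row: "translation": the shift along the tool's x, y, z in units of 1000 mm (1.0 is 1000 mm), a list of three; "angular": the turn, a rotation vector about the tool's x, y, z in units of pi rad (1.0 is pi rad), a list of three; "hand": the gripper's target within -1 to 1 (shut at 1, half-way at 0, fully open at -1). In form: {"translation": [[x, y, z], ...], "angular": [[wx, wy, wz], ...], "hand": [hand, ...]}. A call has exactly 10 rows; each row shifts and turns the commanded pose from where the row before left it, along the tool's axes as they then stand; what a row does not reach is not made up. A row lasts 1/12 s, in which the tool goes at most 41.7 mm and 7.16 degrees, less where a joint would pass 70% of its speed; a pose out of reach is approached as far as the arm can. A call with a number of a shift or a turn outside -1 to 1 is refused whole. A call with a gripper value outside its range is refused whole. The fingers move at their own pace and stop on an object; "squeeze" is the grip in N (left out, the last holds). Time passes only in rows, so rows that do not move let the fingers close, or fill a call up. It gives the time, the measured TCP pose, the force, the opening and the grip force at its end, in the units of the state.
- sense(): the state, without advancing time (a new reading comes with each control period).
- grab_frame(name): name is "scene" or "top" or "wrist"; returns the picture (420x560x3 uint8, red, green, blue); there is no depth.
- camera_model(name): a dict with "intrinsics" (3x3 intrinsics, pixels), "dist" ([k1, k2, p1, p2, k3] as OpenCV has them; the pictures are not rectified), "rvec" (rotation vector, rad) and "tvec" (3), from world to camera coordinates, as OpenCV has them. Camera axes: x right, y down, z forward; pixel columns grow to the right and rows downward; lengths in m; the calibration is good to about 2 mm. A picture is of the moment at which its call begins: read the wrist's pose just before it. camera_model takes no time and is no camera call; for the wrist camera it gives the pose at the moment of the call.
- job_done(): hands the job in; it is judged then, once.
Trained networks look in the newest picture that a camera, given by its name, has taken for a name from the list of things; names that differ only in an ending like _2 or _b are one class to them, and where a whole thing is asked for, a point or a joint stands for the part that bears it (a point fixed in the world has none). Each returns a list of dicts, best first, with "confidence" (0 to 1); they miss things now and then, are a little off and sometimes report something else, mostly with a low value. They report only what shows in the picture. A call takes as long as a camera call.
- cut_out(camera, name): "mask" (420x560 bool, what is visible of it) and "bbox" ([left, top, right, bottom] in pixels, round what is visible of it).
- tip_of(camera, name): "centre" ([column, row] in pixels: a listed point, or the origin of a listed thing).
The state is a dict: "t": time; "qpos": joint angles; "dq": joint speeds; "joint_efforts": joint torques, N m; "position": TCP position; "tcp_rot": TCP orientation; "wrist_force": force on the tool from outside, world axes, zero at the start; "moment": the same for the moment, N m; "grip_width": finger opening in m; "finger_force": force on a finger pad.
Only numpy, scipy, OpenCV 4.12 (cv2) and the standard library are available. Lean on these libraries where they do the work, as an engineer would, in place of code of your own. Each camera call takes 0.05 s, during which the arm holds its last target. There are 200 camera calls.

## Working session

There is one attempt and no reset: what is moved stays moved. The work goes in short steps, Python scripts to look and compute and a tool call to move; the robot and the scene stay as the last step left them, time stands still between calls to the robot, and variables do not carry over. Pictures are saved under pics/ and viewed, at most 10 in all, crops included, and the job is handed in when it is done.

Besides the shell and the picture viewer there is one more tool, called as name(argument=value, ...) on one line, values as JSON. apply_moves: Moves the arm, as the interface text tells. Its arguments: {"type":"object","properties":{"translation":{"type":"array"},"angular":{"type":"array"},"hand":{"type":"array"},"squeeze":{"type":"number"}},"required":["translation","angular","hand"]}

```bash
mkdir -p pics; ls
cat > h.py <<'E'
from station import *
import numpy as np, cv2
from scipy.spatial.transform import Rotation as R
def cam(n):
    m=camera_model(n); return np.array(m["intrinsics"],float),np.array(m["dist"],float),np.array(m["rvec"],float),np.array(m["tvec"],float)
def proj(n,P):
    K,d,r,t=cam(n); return cv2.projectPoints(np.array(P,float).reshape(-1,3),r,t,K,d)[0].reshape(-1,2)
def ray(n,uv):
    K,d,r,t=cam(n); Rm=R.from_rotvec(r.ravel()).as_matrix()
    u=cv2.undistortPoints(np.array(uv,float).reshape(-1,1,2),K,d).reshape(-1,2)
    D=np.c_[u,np.ones(len(u))]@Rm; return -Rm.T@t.ravel(),D
def onz(n,uv,z):
    c,D=ray(n,uv); return c+D*((z-c[2])/D[:,2])[:,None]
E
python3 - <<'E'
from h import *
s=sense(); print({k:np.round(v,3) for k,v in s.items()})
ims=[]
for n in ["scene","top"]:
    im=grab_frame(n); cv2.imwrite(f"pics/{n}0.png",im[:,:,::-1])
    for th in ["comparator","line_mid","gauge","plunger","brass_bar","master_bar","v_block","micrometer"]:
        try:
            print(n,th,[(np.round(a["centre"],1),round(a["confidence"],2)) for a in tip_of(n,th)[:2]],[(np.round(a["bbox"],0),round(a["confidence"],2)) for a in cut_out(n,th)[:2]] if th!="line_mid" else "")
        except Exception as e: print(n,th,e)
E
```

```text
pics
{'t': np.float64(0.0), 'qpos': array([-1.35 ,  0.241,  0.004,  1.335, -0.   ,  1.571]), 'dq': array([ 0.   ,  0.001,  0.002, -0.001,  0.001,  0.001]), 'joint_efforts': array([-1.0000e-03, -3.7231e+01,  2.5241e+01,  1.7000e-02, -0.0000e+00,
        0.0000e+00]), 'position': array([ 0.109, -0.487,  0.252]), 'tcp_rot': array([ 0.994,  0.11 , -0.   , -0.001]), 'wrist_force': array([-0.833,  0.134, -0.167]), 'moment': array([ 0.06 , -0.011,  0.03 ]), 'finger_force': np.float64(0.0), 'grip_width': np.float64(0.086)}
scene comparator [(array([273.6, 226.1]), 0.88)] [(array([219., 173., 330., 261.]), 0.6)]
scene line_mid [(array([270.2, 214.8]), 0.95)] 
scene gauge [(array([274. , 229.2]), 0.86)] [(array([253., 180., 288., 247.]), 0.95)]
scene plunger it knows: brass_bar, comparator, gauge, line_mid, master_bar, micrometer, v_block
scene brass_bar [(array([277.5, 228.6]), 0.44)] [(array([224., 176., 238., 235.]), 0.84)]
scene master_bar [(array([309.8, 196.6]), 0.86)] [(array([299., 166., 318., 226.]), 0.82)]
scene v_block [] []
scene micrometer [(array([254.8, 137.2]), 0.69)] [(array([241., 119., 260., 155.]), 0.61)]
top comparator [(array([259.8, 211.4]), 0.94)] []
top line_mid [(array([257.5, 211.2]), 0.69)] 
top gauge [(array([258.5, 213.4]), 0.88), (array([286.3, 177.3]), 0.24)] [(array([201., 167., 262., 211.]), 0.6)]
top plunger it knows: brass_bar, comparator, gauge, line_mid, master_bar, micrometer, v_block
top brass_bar [(array([284.6, 177.7]), 0.83)] [(array([253., 161., 320., 196.]), 0.72)]
top master_bar [(array([267. , 249.2]), 0.76)] [(array([231., 234., 300., 265.]), 0.93)]
top v_block [(array([148.6, 256.2]), 0.83)] [(array([130., 241., 168., 273.]), 0.82)]
top micrometer [(array([387.3, 244.8]), 0.56)] [(array([367., 221., 413., 265.]), 0.75)]
```

Run:
```python
from h import *
a=cv2.imread("pics/scene0.png")[100:290,180:360];b=cv2.imread("pics/top0.png")[130:310,110:420]
cv2.imwrite("pics/v1.png",np.vstack([cv2.resize(cv2.copyMakeBorder(a,0,0,0,0,0),(310,327)),b]) if 0 else cv2.resize(b,None,fx=2.5,fy=2.5,interpolation=cv2.INTER_CUBIC))
cv2.imwrite("pics/v2.png",cv2.resize(a,None,fx=3,fy=3,interpolation=cv2.INTER_CUBIC))
for n in["scene","top"]:
    c,D=ray(n,[[280,210]]);print(n,c,D)
print("comp",onz("top",[[259.8,211.4]],0),onz("scene",[[273.6,226.1]],0))
print("line",onz("top",[[257.5,211.2]],.034),onz("scene",[[270.2,214.8]],.034))
print("brass",onz("top",[[284.6,177.7]],.047))
print("master",onz("top",[[267,249.2]],.047),onz("scene",[[309.8,196.6]],.047))
```

```text
scene [0.70844427 0.43607097 0.71902079] [[-0.24546193 -0.59946387 -0.76220629]]
top [ 0.3248688  -0.09913064  1.01345195] [[ 0.18285148 -0.03481732 -0.98254029]]
comp [[ 0.50986722 -0.09240385  0.        ]] [[ 0.50502718 -0.09547078  0.        ]]
line [[ 0.50400965 -0.08793316  0.034     ]] [[ 0.51013687 -0.0988675   0.034     ]]
brass [[ 0.571993  -0.1423027  0.047    ]]
master [[ 0.4251537  -0.10811322  0.047     ]] [[ 0.42445357 -0.10137823  0.047     ]]
```

View pics/v1.png

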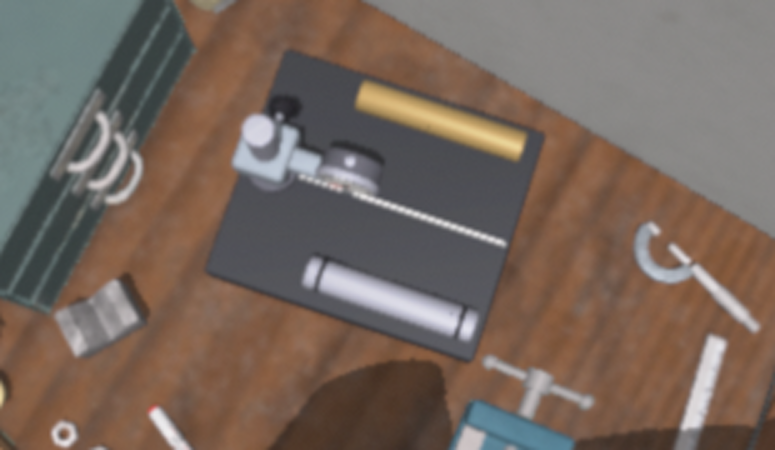

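View pics/v2.png

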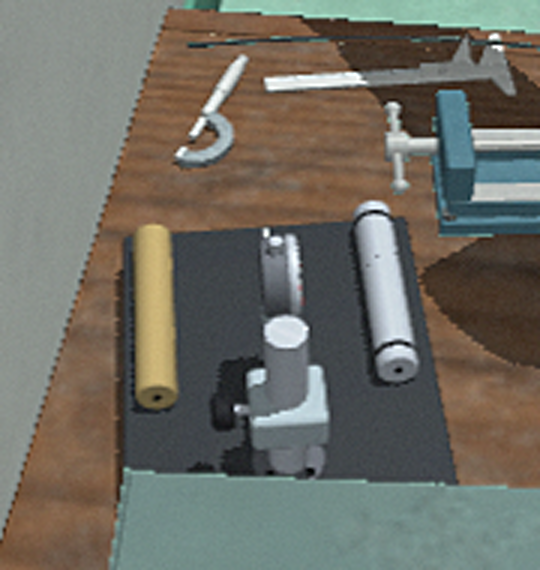

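The top view shows the brass bar on the far (+x) side of the line, crop (358,95)-(525,145). The line runs (300,175)-(505,243), the dial is at (350,170), and the column end is at left. The scene view agrees with this: the needle side of the dial faces the steel bar.

```bash
cat >> h.py <<'E'
def bar(n,name,z=.047):
    m=cut_out(n,name)[0]; k=np.array(m["mask"],np.uint8)
    c=max(cv2.findContours(k,0,2)[0],key=cv2.contourArea).reshape(-1,2).astype(float)
    p=onz(n,c,z)[:,:2].astype(np.float32); return cv2.minAreaRect(p),m["confidence"]
E
python3 - <<'E'
from h import *
f=lambda p:np.array(p)/2.5+[110,130]
C=onz("top",f([[287,50],[543,132],[472,359],[207,271]]),.034)
L=onz("top",f([[300,175],[505,243]]),.034)
print("corners",C.round(3).tolist(),"ctr",C.mean(0))
print("sides",[np.linalg.norm(C[i]-C[i-3]).round(4) for i in range(4)])
y=C[0]+C[3]-C[1]-C[2];yaw=np.arctan2(y[1],y[0])-np.pi/2;print("yaw",yaw,"deg",np.degrees(yaw))
print("line",L, np.degrees(np.arctan2(*(L[0]-L[1])[[1,0]]))-90)
im=grab_frame("top")
for b in["brass_bar","master_bar"]: print(b,bar("top",b))
im=grab_frame("scene")
print("s",[onz("scene",np.array([[p[0]/3+180,p[1]/3+100]]),z).round(3).tolist() for p,z in [((123,236),.034),((407,218),.034)]])
for b in["brass_bar","master_bar"]: print(b,bar("scene",b))
E
```

```text
corners [[0.633, -0.017, 0.034], [0.566, -0.231, 0.034], [0.378, -0.172, 0.034], [0.446, 0.042, 0.034]] ctr [ 0.50589514 -0.09483526  0.034     ]
sides [np.float64(0.2244), np.float64(0.1969), np.float64(0.225), np.float64(0.1961)]
yaw -0.3061323095603401 deg -17.54008931039991
line [[ 0.52652629 -0.03126082  0.034     ]
 [ 0.47244058 -0.19929476  0.034     ]] -17.84200356153393
brass_bar (((0.5728688836097717, -0.1451844573020935), (0.14427490532398224, 0.03073575347661972), 71.91635131835938), 0.82)
master_bar (((0.42590129375457764, -0.10505903512239456), (0.14278337359428406, 0.027817975729703903), 72.2359619140625), 0.96)
s [[[0.568, -0.231, 0.034]], [[0.379, -0.169, 0.034]]]
brass_bar (((0.5744881629943848, -0.14627611637115479), (0.1573740392923355, 0.025599388405680656), 72.65980529785156), 0.9)
master_bar (((0.4281120002269745, -0.10653529316186905), (0.15572136640548706, 0.027386076748371124), 71.71809387207031), 0.56)
```

apply_moves(translation=[[0.036, -0.0165, 0.003], [0.036, -0.0165, 0.003], [0.036, -0.0165, 0.003], [0.036, -0.0165, 0.003], [0.036, -0.0165, 0.003], [0.036, -0.0165, 0.003], [0.036, -0.0165, 0.003], [0.036, -0.0165, 0.003], [0.036, -0.0165, 0.003], [0.036, -0.0165, 0.003]], angular=[[0, 0, 0], [0, 0, 0], [0, 0, 0], [0, 0, 0], [0, 0, 0], [0, 0, 0], [0, 0, 0], [0, 0, 0], [0, 0, 0], [0, 0, 0]], hand=[1, 1, 1, 1, 1, 1, 1, 1, 1, 1])

```text
t: 2.53
position: [0.426, -0.2465, 0.2234]
tcp_rot: [0.994, 0.11, 0.0, 0.0]
wrist_force: [0.3, -0.6, -0.3]
grip_width: 0.0001
finger_force: 0.0
```

apply_moves(translation=[[0, 0, 0], [0, 0, 0], [0, 0, 0], [0, 0, 0], [0, 0, 0], [0, 0, 0], [0, 0, 0], [0, 0, 0], [0, 0, 0], [0, 0, 0]], angular=[[0, 0, -0.0333], [0, 0, -0.0333], [0, 0, -0.0333], [0, 0, -0.0333], [0, 0, -0.0333], [0, 0, -0.0333], [0, 0, -0.0333], [0, 0, -0.0333], [0, 0, -0.0333], [0, 0, -0.0333]], hand=[1, 1, 1, 1, 1, 1, 1, 1, 1, 1])

```text
t: 3.37
position: [0.4246, -0.248, 0.2233]
tcp_rot: [0.804, 0.594, 0.0, -0.0]
wrist_force: [-0.9, 0.9, 0.0]
grip_width: -0.0002
finger_force: 0.0
```

```bash
cat >> h.py <<'E'
C0=np.array([.506,-.095,0]);YAW=-17.5
def comp(p): return R.from_euler('z',-YAW,degrees=True).apply(np.array(p)-C0)
def world(p): return R.from_euler('z',YAW,degrees=True).apply(p)+C0
def rep():
    s=sense();r=R.from_quat(s["tcp_rot"]);tip=np.array(s["position"])+r.apply([0,0,.022])
    print("t",round(s["t"],2),"pos",np.round(s["position"],4),"tipcomp",comp(tip).round(4),"F",np.round(s["wrist_force"],1),"gw",round(s["grip_width"],4),"q",np.round(s["qpos"],2))
    print("axes in comp (cols)",R.from_euler('z',-YAW,degrees=True).as_matrix().dot(r.as_matrix()).round(3).tolist())
    return s,r
E
python3 - <<'E'
from h import *
rep();im=grab_frame("wrist");cv2.imwrite("pics/w1.png",im[:,:,::-1])
for b in["brass_bar","master_bar","line_mid","comparator"]: print(b,[(onz("wrist",[a["centre"]],.034 if 'l' in b else .047).round(4),a["confidence"]) for a in tip_of("wrist",b)[:1]])
E
```

```text
t 3.37 pos [ 0.4246 -0.248   0.2233] tipcomp [-0.0316 -0.1704  0.2013] F [-0.9  0.9  0. ] gw -0.0002 q [-0.53  0.24 -0.08  1.26  0.    1.34]
axes in comp (cols) [[-0.007, 1.0, -0.0], [1.0, 0.007, 0.0], [0.0, -0.0, -1.0]]
brass_bar [(array([[ 0.5728, -0.1436,  0.047 ]]), 0.82)]
master_bar [(array([[ 0.428, -0.107,  0.047]]), 0.56)]
line_mid []
comparator [(array([[ 0.4999, -0.1043,  0.047 ]]), 0.82)]
```

View pics/w1.png

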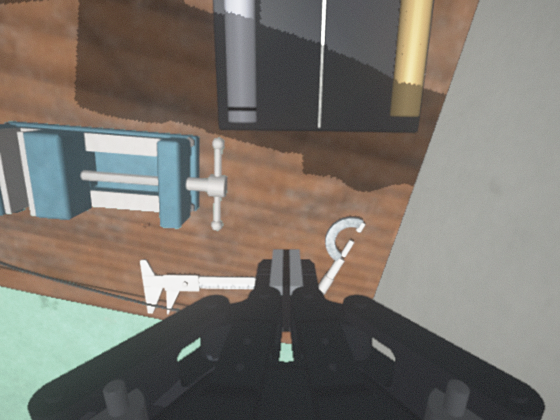

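apply_moves(translation=[[0.008, 0.022, 0], [0.008, 0.022, 0], [0.008, 0.022, 0], [0.008, 0.022, 0], [0.008, 0.022, 0], [0, 0, 0], [0, 0, 0], [0, 0, 0], [0, 0, 0], [0, 0, 0]], angular=[[0, 0, 0], [0, 0, 0], [0, 0, 0], [0, 0, 0], [0, 0, 0], [0, 0.0348, 0], [0, 0.0348, 0], [0, 0.0348, 0], [0, 0.0348, 0], [0, 0, 0]], hand=[1, 1, 1, 1, 1, 1, 1, 1, 1, 1])

```text
t: 4.45
position: [0.5399, -0.2456, 0.2208]
tcp_rot: [0.789, 0.575, 0.175, -0.131]
wrist_force: [-1.4, 0.3, 0.1]
grip_width: 0.0001
finger_force: 0.0
```

Run:
```python
from h import *
rep();im=grab_frame("wrist");cv2.imwrite("pics/w2.png",im[:,:,::-1])
for b in["brass_bar","master_bar","line_mid","comparator","gauge"]: print(b,[(comp(onz("wrist",[a["centre"]],.034 if 'l' in b else .047)).round(4),a["confidence"]) for a in tip_of("wrist",b)[:1]])
(c,s,a),k=bar("wrist","brass_bar");print(comp([*c,0]),s,a,k)
```

```text
t 4.45 pos [ 0.5399 -0.2456  0.2208] tipcomp [ 0.0776 -0.124   0.2009] F [-1.4  0.3  0.1] gw 0.0001 q [-0.62  0.54  0.29  1.47  0.42  1.23]
axes in comp (cols) [[0.007, 1.0, -0.003], [0.905, -0.005, 0.426], [0.426, -0.005, -0.905]]
brass_bar [(array([[ 0.0787, -0.0252,  0.047 ]]), 0.71)]
master_bar [(array([[-0.075 , -0.0298,  0.047 ]]), 0.87)]
line_mid [(array([[0.0001, 0.0049, 0.034 ]]), 0.81)]
comparator [(array([[ 0.0075, -0.0079,  0.047 ]]), 0.66)]
gauge []
[ 0.0800516  -0.02009672  0.        ] (0.1466793417930603, 0.02564578875899315) 72.38529968261719 0.89
```

View pics/w2.png

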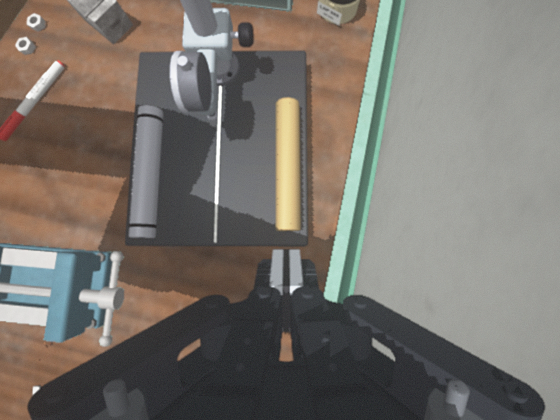

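Run:
```python
from h import *
s,r=rep();c,D=ray("wrist",[[280,210]]);print("cam in tool",r.inv().apply(c-np.array(s["position"])),"comp",comp(c))
m=np.array(cut_out("wrist","brass_bar")[0]["mask"]);im=grab_frame("wrist")
E0=[];E1=[]
for v in range(105,225,4):
    u=np.flatnonzero(m[v]);E0.append([u[0],v]);E1.append([u[-1]+1,v])
M=(np.array(E0)+E1)/2;P=comp(onz("wrist",M,.047));print("axis fit",np.polyfit(P[:,1],P[:,0],1),"ends y",P[[0,-1],1])
g=im.astype(int).min(2);W=[]
for v in range(125,235,4):
    row=g[v,205:232].clip(110)-110
    if row.sum()>0: W.append([205+(row*np.arange(27)).sum()/row.sum(),v])
P=comp(onz("wrist",W,.034));print("line fit",np.polyfit(P[:,1],P[:,0],1),len(W),P[:,0].round(4))
```

```text
t 4.8 pos [ 0.5421 -0.2417  0.2241] tipcomp [ 0.0785 -0.1198  0.2042] F [ 0.3  0.9 -0.1] gw 0.0004 q [-0.61  0.53  0.29  1.47  0.41  1.23]
axes in comp (cols) [[-0.004, 1.0, -0.0], [0.906, 0.003, 0.422], [0.422, 0.001, -0.906]]
cam in tool [ 0.07656603  0.00038525 -0.12125581] comp [ 0.07866257 -0.11088097  0.3663872 ]
axis fit [-0.0065643   0.08062511] ends y [ 0.04480116 -0.08405838]
line fit [-0.00119262  0.00139717] 28 [0.0012 0.0013 0.0012 0.0013 0.0012 0.0011 0.0011 0.0014 0.0012 0.0014
 0.0015 0.0012 0.0016 0.0011 0.0016 0.0017 0.0017 0.0017 0.0021 0.0024
 0.0049 0.0023 0.0008 0.0008 0.0006 0.0006 0.0007 0.0007]
```

apply_moves(translation=[[0.0053, 0.0013, 0.0262], [0.0053, 0.0013, 0.0262], [0.0053, 0.0013, 0.0262], [0.0053, 0.0013, 0.0262], [0.0053, 0.0012, 0.0262], [0.0053, 0.0012, 0.026], [0, 0, 0], [0, 0, 0], [0, 0, 0], [0, 0, 0]], angular=[[0, 0, 0], [0, 0, 0], [0, 0, 0], [0, 0, 0], [0, 0, 0], [0, 0, 0], [0, 0, 0], [0, 0, 0], [0, 0, 0], [0, 0, 0]], hand=[1, 1, 1, 1, 1, 1, 1, 1, 1, 1])

```text
t: 5.73
position: [0.5783, -0.1551, 0.0962]
tcp_rot: [0.787, 0.578, 0.176, -0.127]
wrist_force: [0.6, -0.3, 0.1]
grip_width: -0.0002
finger_force: 0.0
```

Run:
```python
from h import *
rep();im=grab_frame("wrist");cv2.imwrite("pics/w3.png",im[:,:,::-1])
```

```text
t 5.73 pos [ 0.5783 -0.1551  0.0962] tipcomp [ 0.0871 -0.0263  0.0763] F [ 0.6 -0.3  0.1] gw -0.0002 q [-0.46  0.59  0.04  1.09  0.43  1.4 ]
axes in comp (cols) [[-0.002, 1.0, 0.002], [0.906, 0.001, 0.423], [0.423, 0.003, -0.906]]
```

View pics/w3.png

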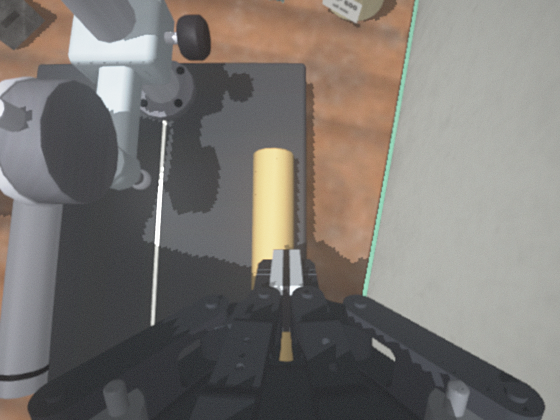

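The view shows the brass bar at cols 252-294 with its far end at row 150. The fingertip (274-302, 265) sits above its +x flank, and the gauge is well clear at left. Next I'll probe down for contact.

apply_moves(translation=[[-0.0014, 0, 0.003], [-0.0014, 0, 0.003], [-0.0014, 0, 0.003], [-0.0013, 0, 0.0028], [0, 0, 0], [0, 0, 0], [0, 0, 0], [0, 0, 0], [0, 0, 0], [0, 0, 0]], angular=[[0, 0, 0], [0, 0, 0], [0, 0, 0], [0, 0, 0], [0, 0, 0], [0, 0, 0], [0, 0, 0], [0, 0, 0], [0, 0, 0], [0, 0, 0]], hand=[1, 1, 1, 1, 1, 1, 1, 1, 1, 1])

```text
t: 6.62
position: [0.578, -0.1546, 0.0823]
tcp_rot: [0.787, 0.578, 0.175, -0.128]
wrist_force: [0.4, -0.5, 4.7]
grip_width: 0.0002
finger_force: 2.7
```

```bash
cat >> h.py <<'E'
def axis(name="brass_bar"):
    grab_frame("wrist");a=cut_out("wrist",name)
    if not a: print("none");return
    m=np.array(a[0]["mask"]);b=[int(x) for x in a[0]["bbox"]];M=[]
    for v in range(b[1]+12,b[3]-3,3):
        u=np.flatnonzero(m[v])
        if len(u): M.append([u[0],u[-1]+1,v])
    M=np.array(M,float);w=M[:,1]-M[:,0];k=w>.85*np.percentile(w,80);M=M[k]
    P=comp(onz("wrist",np.c_[M[:,:2].mean(1),M[:,2]],.047));f=np.polyfit(P[:,1],P[:,0],1)
    print(name,"fit",f.round(4),"x at -.03,+.02",np.polyval(f,[-.03,.02]).round(4),"y range",P[[0,-1],1].round(3),"conf",a[0]["confidence"],"n",len(M))
E
python3 - <<'E'
from h import *
rep();axis()
E
```

```text
t 6.62 pos [ 0.578  -0.1546  0.0823] tipcomp [ 0.0866 -0.0259  0.0623] F [ 0.4 -0.5  4.7] gw 0.0002 q [-0.46  0.6   0.02  1.06  0.43  1.4 ]
axes in comp (cols) [[-0.002, 1.0, 0.001], [0.906, 0.001, 0.423], [0.423, 0.002, -0.906]]
none
```

apply_moves(translation=[[-0.0004, 0, 0.0009], [0, -0.003, 0], [0, -0.003, 0], [0, -0.003, 0], [0, -0.003, 0], [0, 0, 0], [0, 0, 0], [0, 0, 0], [0, 0, 0], [0, 0, 0]], angular=[[0, 0, 0], [0, 0, 0], [0, 0, 0], [0, 0, 0], [0, 0, 0], [0, 0, 0], [0, 0, 0], [0, 0, 0], [0, 0, 0], [0, 0, 0]], hand=[1, 1, 1, 1, 1, 1, 1, 1, 1, 1])

```text
t: 7.55
position: [0.567, -0.1512, 0.0824]
tcp_rot: [0.787, 0.578, 0.176, -0.127]
wrist_force: [-2.1, -2.1, 9.5]
grip_width: -0.0004
finger_force: 5.1
```

Run:
```python
from h import *
rep();axis();axis("master_bar")
```

```text
t 7.55 pos [ 0.567  -0.1512  0.0824] tipcomp [ 0.0752 -0.0259  0.0625] F [-2.1 -2.1  9.5] gw -0.0004 q [-0.46  0.58 -0.01  1.04  0.43  1.4 ]
axes in comp (cols) [[-0.002, 1.0, 0.003], [0.906, 0.001, 0.424], [0.424, 0.004, -0.906]]
brass_bar fit [0.0043 0.0737] x at -.03,+.02 [0.0736 0.0738] y range [ 0.04  -0.022] conf 0.87 n 36
master_bar fit [-0.0145 -0.0733] x at -.03,+.02 [-0.0729 -0.0736] y range [ 0.007 -0.092] conf 0.62 n 59
```

apply_moves(translation=[[0, -0.003, 0], [0, -0.003, 0], [0, -0.003, 0], [0, -0.003, 0], [0, 0, 0], [0.0021, 0, -0.0045], [0, 0.011, 0], [0, 0, 0], [-0.002, 0, 0.0042], [0, 0, 0]], angular=[[0, 0, 0], [0, 0, 0], [0, 0, 0], [0, 0, 0], [0, 0, 0], [0, 0, 0], [0, 0, 0], [0, 0, 0], [0, 0, 0], [0, 0, 0]], hand=[1, 1, 1, 1, 1, 1, 1, 1, 1, 1])

```text
t: 8.58
position: [0.5661, -0.1505, 0.082]
tcp_rot: [0.787, 0.578, 0.176, -0.127]
wrist_force: [0.8, -2.1, 8.1]
grip_width: 0.0006
finger_force: 4.2
```

Run:
```python
from h import *
rep();axis();axis("master_bar")
```

```text
t 8.58 pos [ 0.5661 -0.1505  0.082 ] tipcomp [ 0.0741 -0.0255  0.0621] F [ 0.8 -2.1  8.1] gw 0.0006 q [-0.46  0.58 -0.02  1.04  0.43  1.4 ]
axes in comp (cols) [[-0.003, 1.0, 0.003], [0.905, 0.001, 0.425], [0.425, 0.003, -0.905]]
brass_bar fit [0.0014 0.0672] x at -.03,+.02 [0.0671 0.0672] y range [ 0.041 -0.017] conf 0.75 n 33
master_bar fit [-0.0099 -0.0735] x at -.03,+.02 [-0.0732 -0.0737] y range [ 0.007 -0.092] conf 0.86 n 59
```

apply_moves(translation=[[0, -0.006, 0], [0, -0.006, 0], [0, -0.006, 0], [0, -0.006, 0], [0, 0, 0], [0.0021, 0, -0.0045], [0, 0.011, 0], [0, 0, 0], [-0.0021, 0, 0.0045], [0, 0, 0]], angular=[[0, 0, 0], [0, 0, 0], [0, 0, 0], [0, 0, 0], [0, 0, 0], [0, 0, 0], [0, 0, 0], [0, 0, 0], [0, 0, 0], [0, 0, 0]], hand=[1, 1, 1, 1, 1, 1, 1, 1, 1, 1])

```text
t: 9.62
position: [0.5538, -0.1467, 0.082]
tcp_rot: [0.787, 0.578, 0.176, -0.127]
wrist_force: [0.4, -0.7, 9.3]
grip_width: -0.0001
finger_force: 4.4
```

Run:
```python
from h import *
rep();axis()
```

```text
t 9.62 pos [ 0.5538 -0.1467  0.082 ] tipcomp [ 0.0611 -0.0256  0.0621] F [ 0.4 -0.7  9.3] gw -0.0001 q [-0.47  0.56 -0.06  1.02  0.43  1.39]
axes in comp (cols) [[-0.003, 1.0, 0.003], [0.905, 0.001, 0.425], [0.425, 0.004, -0.905]]
none
```

apply_moves(translation=[[0.0001, -0.006, -0.0002], [0, -0.006, 0], [0, -0.006, 0], [0, -0.006, 0], [0, 0, 0], [0.0021, 0, -0.0045], [0, 0.012, 0], [0, 0, 0], [-0.0021, 0, 0.0045], [0, 0, 0]], angular=[[0, 0, 0], [0, 0, 0], [0, 0, 0], [0, 0, 0], [0, 0, 0], [0, 0, 0], [0, 0, 0], [0, 0, 0], [0, 0, 0], [0, 0, 0]], hand=[1, 1, 1, 1, 1, 1, 1, 1, 1, 1])

```text
t: 10.55
position: [0.542, -0.143, 0.0818]
tcp_rot: [0.787, 0.578, 0.176, -0.128]
wrist_force: [-0.1, -1.7, 8.5]
grip_width: 0.0
finger_force: 4.0
```

Run:
```python
from h import *
rep();axis()
grab_frame("wrist");a=cut_out("wrist","brass_bar");print([(x["bbox"],x["confidence"]) for x in a])
```

```text
t 10.55 pos [ 0.542  -0.143   0.0818] tipcomp [ 0.0488 -0.0256  0.0619] F [-0.1 -1.7  8.5] gw 0.0 q [-0.47  0.54 -0.09  1.01  0.43  1.39]
axes in comp (cols) [[-0.002, 1.0, 0.002], [0.905, 0.001, 0.425], [0.425, 0.003, -0.905]]
brass_bar fit [-0.0065  0.0414] x at -.03,+.02 [0.0416 0.0413] y range [ 0.04  -0.017] conf 0.84 n 33
[([247.1, 141.6, 296.8, 361.7], 0.85)]
```

apply_moves(translation=[[0, -0.006, 0], [0, -0.006, 0], [0, -0.006, 0], [0, -0.006, 0], [0, 0, 0], [0.0021, 0, -0.0045], [0, 0.011, 0], [0, 0, 0], [-0.0021, 0, 0.0045], [0, 0, 0]], angular=[[0, 0, 0], [0, 0, 0], [0, 0, 0], [0, 0, 0], [0, 0, 0], [0, 0, 0], [0, 0, 0], [0, 0, 0], [0, 0, 0], [0, 0, 0]], hand=[1, 1, 1, 1, 1, 1, 1, 1, 1, 1])

```text
t: 11.58
position: [0.5297, -0.1391, 0.0818]
tcp_rot: [0.787, 0.578, 0.176, -0.128]
wrist_force: [0.1, -1.7, 8.4]
grip_width: 0.0001
finger_force: 4.1
```

Run:
```python
from h import *
rep();axis()
im=grab_frame("wrist");cv2.imwrite("pics/w4.png",im[:,:,::-1])
```

```text
t 11.58 pos [ 0.5297 -0.1391  0.0818] tipcomp [ 0.0359 -0.0256  0.0619] F [ 0.1 -1.7  8.4] gw 0.0001 q [-0.47  0.52 -0.13  1.    0.43  1.38]
axes in comp (cols) [[-0.002, 1.0, 0.002], [0.905, 0.001, 0.425], [0.425, 0.003, -0.905]]
brass_bar fit [-0.0001  0.0283] x at -.03,+.02 [0.0283 0.0283] y range [ 0.04  -0.017] conf 0.87 n 33
```

View pics/w4.png

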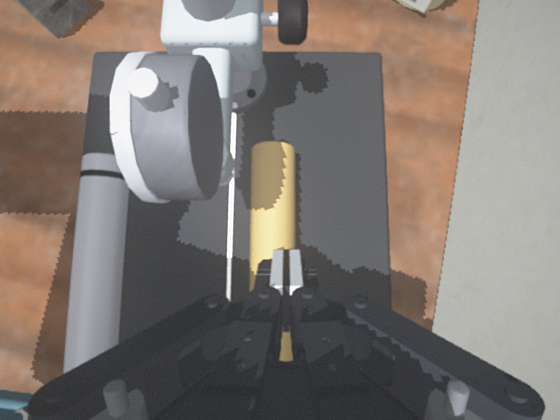

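The brass bar (250-297, end row 143) is now about 27 mm from the line (230), still parallel to it. The dial is clear of the gripper.

apply_moves(translation=[[0, -0.006, 0], [0, -0.006, 0], [0, -0.006, 0], [0, -0.006, 0], [0, 0, 0], [0.0021, 0, -0.0045], [0, 0.01, 0], [0, 0, 0], [-0.0021, 0, 0.0045], [0, 0, 0]], angular=[[0, 0, 0], [0, 0, 0], [0, 0, 0], [0, 0, 0], [0, 0, 0], [0, 0, 0], [0, 0, 0], [0, 0, 0], [0, 0, 0], [0, 0, 0]], hand=[1, 1, 1, 1, 1, 1, 1, 1, 1, 1])

```text
t: 12.57
position: [0.5164, -0.135, 0.082]
tcp_rot: [0.787, 0.578, 0.176, -0.127]
wrist_force: [0.4, -1.9, 9.6]
grip_width: 0.0003
finger_force: 4.5
```

```bash
cat >> h.py <<'E'
def line(im,v0=125,v1=255):
    W=[]
    x0=proj("wrist",world(np.array([[.0013,-.03,.034],[.0013,.04,.034]])))
    for v in range(v0,v1,3):
        e=x0[0,0]+(v-x0[0,1])*(x0[1,0]-x0[0,0])/(x0[1,1]-x0[0,1]);a=int(e)-9
        row=im[v,a:a+19].astype(int).min(1);k=np.clip(row-np.median(row)-40,0,None)
        if k.sum()>0: W.append([a+(k*np.arange(19)).sum()/k.sum()+.0,v])
    if len(W)>5:
        P=comp(onz("wrist",W,.034));f=np.polyfit(P[:,1],P[:,0],1);print("line",f.round(4),"n",len(W),"y",P[[0,-1],1].round(3),"resid",np.std(P[:,0]-np.polyval(f,P[:,1])).round(5))
E
python3 - <<'E'
from h import *
rep();axis();line(grab_frame("wrist"))
E
```

```text
t 12.57 pos [ 0.5164 -0.135   0.082 ] tipcomp [ 0.022  -0.0256  0.0621] F [ 0.4 -1.9  9.6] gw 0.0003 q [-0.48  0.5  -0.17  0.98  0.43  1.38]
axes in comp (cols) [[-0.002, 1.0, 0.003], [0.905, 0.001, 0.425], [0.425, 0.003, -0.905]]
brass_bar fit [0.0059 0.0156] x at -.03,+.02 [0.0154 0.0157] y range [ 0.021 -0.016] conf 0.75 n 22
line [0.0716 0.001 ] n 28 y [ 0.052 -0.021] resid 0.00076
```

apply_moves(translation=[[0, -0.005, 0], [0, -0.005, 0], [0, 0, 0], [0.0021, 0, -0.0045], [0, 0.005, 0], [0, 0, 0], [-0.0021, 0, 0.0045], [0, 0, 0], [0, 0, 0], [0, 0, 0]], angular=[[0, 0, 0], [0, 0, 0], [0, 0, 0], [0, 0, 0], [0, 0, 0], [0, 0, 0], [0, 0, 0], [0, 0, 0], [0, 0, 0], [0, 0, 0]], hand=[1, 1, 1, 1, 1, 1, 1, 1, 1, 1])

```text
t: 13.55
position: [0.512, -0.1336, 0.082]
tcp_rot: [0.787, 0.578, 0.176, -0.127]
wrist_force: [0.5, -1.0, 8.5]
grip_width: -0.0001
finger_force: 4.1
```

Run:
```python
from h import *
rep();axis()
im=grab_frame("wrist");cv2.imwrite("pics/w5.png",im[:,:,::-1])
w4=cv2.imread("pics/w4.png")[:,:,::-1]
print([x for x in np.round(onz("wrist",[[234,115],[229,298]],.034),4)])
```

```text
t 13.55 pos [ 0.512  -0.1336  0.082 ] tipcomp [ 0.0174 -0.0256  0.0621] F [ 0.5 -1.   8.5] gw -0.0001 q [-0.48  0.49 -0.18  0.98  0.43  1.38]
axes in comp (cols) [[-0.003, 1.0, 0.003], [0.905, 0.001, 0.424], [0.424, 0.004, -0.905]]
brass_bar fit [0.0048 0.0107] x at -.03,+.02 [0.0105 0.0108] y range [ 0.01  -0.016] conf 0.6 n 16
[array([ 0.5111, -0.024 ,  0.034 ]), array([ 0.4758, -0.1354,  0.034 ])]
```

View pics/w5.png

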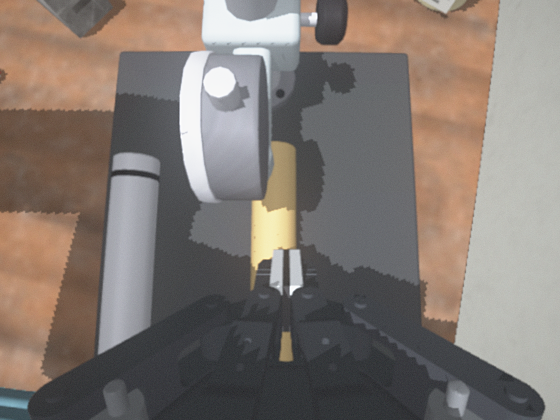

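The brass bar (252-297) is now just short of the ball, and the finger is on its +x half. Next is the final stroke, after which I'll check it while still holding.

apply_moves(translation=[[0, -0.003, 0.0001], [0, -0.003, 0], [0, -0.003, 0], [0, -0.003, 0], [0, -0.003, 0], [0, -0.0025, 0], [0, 0, 0], [0, 0, 0], [0, 0, 0], [0, 0, 0]], angular=[[0, 0, 0], [0, 0, 0], [0, 0, 0], [0, 0, 0], [0, 0, 0], [0, 0, 0], [0, 0, 0], [0, 0, 0], [0, 0, 0], [0, 0, 0]], hand=[1, 1, 1, 1, 1, 1, 1, 1, 1, 1])

```text
t: 14.53
position: [0.4952, -0.1282, 0.0823]
tcp_rot: [0.787, 0.578, 0.176, -0.127]
wrist_force: [-0.2, -1.8, 11.5]
grip_width: 0.0
finger_force: 5.7
```

Run:
```python
from h import *
rep();axis()
im=grab_frame("wrist");cv2.imwrite("pics/w6.png",im[:,:,::-1])
```

```text
t 14.53 pos [ 0.4952 -0.1282  0.0823] tipcomp [-0.0003 -0.0256  0.0624] F [-0.2 -1.8 11.5] gw 0.0 q [-0.49  0.46 -0.23  0.96  0.43  1.37]
axes in comp (cols) [[-0.002, 1.0, 0.003], [0.905, 0.001, 0.425], [0.425, 0.003, -0.905]]
brass_bar fit [-0.0119  0.0016] x at -.03,+.02 [0.0019 0.0013] y range [ 0.002 -0.022] conf 0.94 n 15
```

View pics/w6.png

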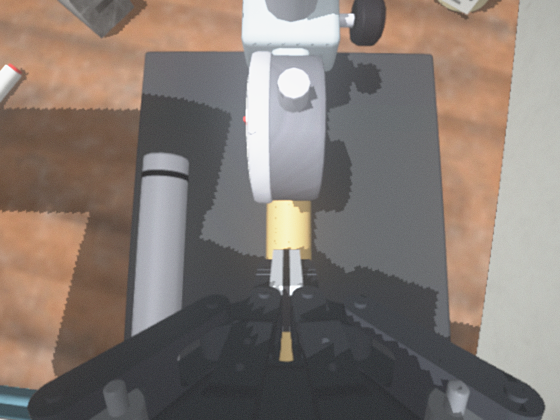

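The bar (266-312) lies under the dial with its axis near x = 1.6 mm, which matches the line. I'll retreat along the tool axis and inspect.

apply_moves(translation=[[0, 0, -0.005], [0, 0, -0.02], [0, 0, -0.02], [-0.006, 0, -0.03], [-0.007, 0, -0.03], [-0.007, 0, -0.03], [-0.007, 0, -0.03], [0, 0, 0], [0, 0, 0], [0, 0, 0]], angular=[[0, 0, 0], [0, 0, 0], [0, 0, 0], [0, 0, 0], [0, 0, 0], [0, 0, 0], [0, 0, 0], [0, 0, 0], [0, 0, 0], [0, 0, 0]], hand=[1, 1, 1, 1, 1, 1, 1, 1, 1, 1])

```text
t: 15.52
position: [0.4651, -0.2175, 0.2177]
tcp_rot: [0.787, 0.578, 0.174, -0.129]
wrist_force: [0.2, -0.2, -0.1]
grip_width: 0.0002
finger_force: 0.0
```

Run:
```python
from h import *
rep();axis();axis("master_bar")
im=grab_frame("wrist")
L=[]
for y in np.linspace(-.112,-.098,8):
    pass
s=grab_frame("scene");(print(bar("scene","brass_bar")))
t=grab_frame("top");print(bar("top","brass_bar"),bar("top","master_bar"))
a=cv2.resize(im[30:250,150:420,::-1],(490,400));b=cv2.resize(s[160:260,210:330,::-1],(310,258),interpolation=cv2.INTER_CUBIC)
b=cv2.copyMakeBorder(b,0,142,0,0,cv2.BORDER_CONSTANT);cv2.imwrite("pics/w7.png",np.hstack([a,b]));cv2.imwrite("pics/wfull.png",im[:,:,::-1])
```

```text
t 15.52 pos [ 0.4651 -0.2175  0.2177] tipcomp [-0.0023 -0.1198  0.1977] F [ 0.2 -0.2 -0.1] gw 0.0002 q [-0.66  0.39  0.05  1.39  0.41  1.18]
axes in comp (cols) [[-0.0, 1.0, -0.003], [0.906, 0.001, 0.424], [0.424, -0.002, -0.906]]
brass_bar fit [0.0018 0.0008] x at -.03,+.02 [0.0008 0.0008] y range [ 0.021 -0.092] conf 0.57 n 36
master_bar fit [ 0.0085 -0.0715] x at -.03,+.02 [-0.0718 -0.0714] y range [ 0.029 -0.1  ] conf 0.94 n 41
(((0.49139314889907837, -0.15979111194610596), (0.08311906456947327, 0.02268877997994423), 67.81792449951172), 0.7)
(((0.4983636438846588, -0.12157470732927322), (0.14078085124492645, 0.025875281542539597), 72.04454040527344), 0.82) (((0.4261465072631836, -0.10516875982284546), (0.14284756779670715, 0.027098268270492554), 72.18685150146484), 0.8)
```

View pics/w7.png

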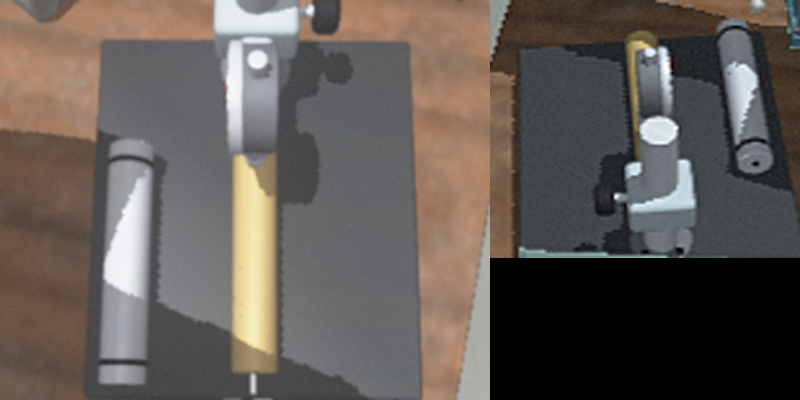

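The bar (232-279) lies over the line; the exposed stub of line is at (253,383), very near the bar's centre. I'll measure the offset.

Run:
```python
from h import *
im=grab_frame("wrist");g=im.astype(int).min(2)
e=proj("wrist",world(np.array([[.001,-.105,.034],[.001,-.113,.034]])));print(e)
W=[]
for v in range(int(e[0,1])-1,int(e[1,1])+2):
    a=int(e[0,0])-10;row=g[v,a:a+20];k=np.clip(row-np.median(row)-40,0,None)
    if k.sum()>40:W.append([a+(k*np.arange(20)).sum()/k.sum(),v])
P=comp(onz("wrist",W,.034));print("line",P.round(4).tolist())
K=[]
b=im.astype(int);m=((b[:,:,0]-b[:,:,2])>35)&(b[:,:,0]>60)
for v in range(125,230,5):
    u=np.flatnonzero(m[v,250:320])+250
    if len(u): K.append([u[0],u[-1],v])
K=np.array(K,float);Q=comp(onz("wrist",np.c_[K[:,:2].mean(1),K[:,2]],.047));print("w",(K[:,1]-K[:,0])[::4],"bar",Q[:,:2].round(4).tolist())
```

```text
[[288.01274736 241.3942281 ]
 [288.0015351  248.95993308]]
line [[0.0009, -0.1035, 0.034], [0.0009, -0.1046, 0.034], [0.0009, -0.1056, 0.034], [0.0009, -0.1067, 0.034], [0.0008, -0.1078, 0.034], [0.0008, -0.1088, 0.034]]
w [23. 23. 23. 23. 23. 23.] bar [[0.0013, 0.0196], [0.0007, 0.014], [0.0013, 0.0083], [0.0013, 0.0027], [0.0013, -0.0028], [0.0013, -0.0084], [0.0013, -0.0139], [0.0013, -0.0194], [0.0013, -0.0249], [0.0013, -0.0303], [0.0013, -0.0357], [0.0013, -0.0411], [0.0013, -0.0464], [0.0013, -0.0518], [0.0014, -0.0571], [0.0014, -0.0624], [0.0014, -0.0676], [0.0014, -0.0729], [0.0014, -0.0781], [0.0014, -0.0833], [0.0014, -0.0884]]
```

```bash
python3 -c "
from station import *
print(job_done())"
```

```text
the job is handed in; nothing more can be done
None
```

I rolled the brass bar to the line and handed the job in: it lies about 0.5 mm off the line, parallel to it and far enough under the gauge for the ball to ride on it, though the dial hid the ball so I couldn't see that contact; the steel bar didn't move, I never went near the V block or micrometer, and I saw no sign of a bump to the gauge.

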